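# Try three cartridge plungers and reject the one that resists

## Task

Try each of the three paste cartridges standing in the wooden rack: push its plunger gently and steadily down, fully home if it slides freely, but stop as soon as the resistance climbs, never forcing it. Leave the two sound cartridges in the rack with their plungers fully home; once all three have been tried, lift the one that resisted out by its barrel and stand it upright in the shallow rectangular grey reject tray. Leave the other things on the bench where they are.

Things in the scene. Friction and masses are not known exactly. Their poses are not given: they have to be found in the camera images.
- rack: wooden rack fixed to the bench, 64 mm (x) by 204 mm (y) by 35 mm tall; origin at the centre of its underside. Three round wells 31 mm across, open at the top, in a row along its own y at y = -70, 0 and +70 mm; well floors 8 mm above the bench. The cartridges stand in the wells, in any order.
- tray: reject tray, fixed: shallow open rectangular tray of plain grey plastic, 150 mm (x) by 130 mm (y), 28 mm tall, walls and floor 4 mm thick; origin at the centre of its underside. The rack and the tray may change sides of the bench.
- cart1: one of three like-looking empty paste cartridges: upright round aluminium barrel, 28 mm across and 84 mm tall with a flat foot, about 0.18 kg with what it carries; origin at the centre of its underside (8 mm above the bench while it stands in its well), z up along the barrel. Loose in its well (about 1.5 mm of play), its lower 27 mm inside the rack. A steel plunger with a black knob stands out of its top. Take it by the barrel, near the top.
- plunger1 (a joint): travel of cart1's plunger: 0 = fully out, grows as pushed down; starts at 0 to 3 mm, stays where left (springs back 3 mm at most). Sound: a steady 3 to 4 N to fully home at 0.024 m, there a stiff rubber buffer (3 N more per mm, hard end at 0.028). In the one cartridge with a swollen seal (any of the three, not visible) the force climbs from about 0.010 m on, by about 1.8 N per mm.
- knob1: round black knob on cart1's plunger, 26 mm across, 8 mm thick; origin at the centre of its top face, which is 36 mm above the barrel's top when the plunger is out and 12 mm above it when home. It must never be pressed with 20 N or more.
- cart2: one of three like-looking empty paste cartridges: upright round aluminium barrel, 28 mm across and 84 mm tall with a flat foot, about 0.18 kg with what it carries; origin at the centre of its underside (8 mm above the bench while it stands in its well), z up along the barrel. Loose in its well (about 1.5 mm of play), its lower 27 mm inside the rack. A steel plunger with a black knob stands out of its top. Take it by the barrel, near the top.
- plunger2 (a joint): travel of cart2's plunger: 0 = fully out, grows as pushed down; starts at 0 to 3 mm, stays where left (springs back 3 mm at most). Sound: a steady 3 to 4 N to fully home at 0.024 m, there a stiff rubber buffer (3 N more per mm, hard end at 0.028). In the one cartridge with a swollen seal (any of the three, not visible) the force climbs from about 0.010 m on, by about 1.8 N per mm.
- knob2: round black knob on cart2's plunger, 26 mm across, 8 mm thick; origin at the centre of its top face, which is 36 mm above the barrel's top when the plunger is out and 12 mm above it when home. It must never be pressed with 20 N or more.
- cart3: one of three like-looking empty paste cartridges: upright round aluminium barrel, 28 mm across and 84 mm tall with a flat foot, about 0.18 kg with what it carries; origin at the centre of its underside (8 mm above the bench while it stands in its well), z up along the barrel. Loose in its well (about 1.5 mm of play), its lower 27 mm inside the rack. A steel plunger with a black knob stands out of its top. Take it by the barrel, near the top.
- plunger3 (a joint): travel of cart3's plunger: 0 = fully out, grows as pushed down; starts at 0 to 3 mm, stays where left (springs back 3 mm at most). Sound: a steady 3 to 4 N to fully home at 0.024 m, there a stiff rubber buffer (3 N more per mm, hard end at 0.028). In the one cartridge with a swollen seal (any of the three, not visible) the force climbs from about 0.010 m on, by about 1.8 N per mm.
- knob3: round black knob on cart3's plunger, 26 mm across, 8 mm thick; origin at the centre of its top face, which is 36 mm above the barrel's top when the plunger is out and 12 mm above it when home. It must never be pressed with 20 N or more.
- block: bystander: dark wooden filing block, 50 x 85 x 45 mm; origin at the centre of its underside
- jar: bystander: small white jar with steel lid, 42 mm across, 55 mm tall; origin at the centre of its underside
- driver: bystander: screwdriver lying along its own x, 140 mm long
- handpiece: bystander: handpiece lying along its own x, 140 mm long, 22 mm thick, blue grip and steel nose
- glasses: bystander: black spectacle frame lying flat, rims at its origin, temples running 110 mm towards its own -x, 140 mm wide
- dish: bystander: shallow round steel dish, 80 mm across, 22 mm tall; origin at the centre of its underside
Things that resemble listed ones, but are neither listed nor needed, are in the scene too. What is shaped like the cart1 but green or orange is not meant.

How it is judged:
By the outcome, as a careful person would: the job done as asked, in the order asked, and still so for the second after the job is handed in, with the robot touching nothing.
It also fails if it takes over 67 s, if anything falls off the work surface, if the arm or the gripper's body presses on something with over 40 N, if the wrist force passes 120 N, or if a joint passes its speed limit or range.

## Robot

A 6-joint arm with a two-finger parallel gripper is mounted at the origin on the work surface. World frame = base frame: x ahead of the robot, y to its left, z up, the work surface at z = 0. Lengths are in mm, angles in rad, forces in N, time in s.
With the tool pointing down it reaches from about 300 to 775 mm from the base axis. Payload 14.6 kg.
Tool frame: the origin (TCP) lies midway between the tips of the shut fingers; the grasp point (between the pads) lies 19 mm behind it (manip.grip_point_offset is the distance from the TCP to the grasp point, in mm); x points along the fingers, z is the direction in which the jaws open and shut, and the axes are right-handed (so a half turn about x gives the same grasp; the last joint's range is limited). The gripper opens to 94 mm and grips with 3 to 60 N. Pads are 16 mm wide; open, the fingers measure 119 mm over their backs; the gripper's body (75 mm by 177 mm) begins 78 mm behind the grasp point.
Start: joints at [1.203, 0.3, 1.521, -0, 1.321, -0.067], TCP at [162.954, 525.295, 205.446] pointing down, gripper open.
Joint ranges: [-3.03, 3.03], [-0.79, 2.21], [0.23, 2.52], [-1.04, 4.18], [0, 3.07], [-2.55, 2.55]. Speed limits (rad/s): [2.22, 2.22, 2.57, 3.14, 3.14, 3.14].

## Interface

Orientations are given as [roll, pitch, yaw] about the fixed x, y, z axes, in that order (R = Rz(yaw) Ry(pitch) Rx(roll)).
In Python, from cell import manip, camera, calibration, order gives the robot as it stands.
- The arm moves only by the tool jog_arm, never from a script. Its arguments are lists of equal length, an entry for each row: "turn": the turn, a rotation vector about the tool's x, y, z in degrees, a list of three; "dp": the shift along the tool's x, y, z in cm, a list of three; "gripper": the closure, from 0 (fully open) to 1 (shut). In form: {"turn": [[ax, ay, az], ...], "dp": [[tx, ty, tz], ...], "gripper": [gripper, ...]}. A call has 1 to 8 rows; each row shifts and turns the pose as measured when the row begins, along the tool's axes as they then stand; what a row does not reach is not made up. A row lasts 1/8 s, in which the tool goes at most 62.5 mm and 10.7 degrees, less where a joint would pass 70% of its speed; a pose out of reach is approached as far as the arm can. A call is refused whole if a number of a shift passes 6.25 or a number of a turn 10.7, either way. A call with a gripper value outside its range is refused whole. The fingers move at their own pace and stop on an object; "grip_force" is the grip in N (left out, the last holds). Time passes only in rows, so rows that do not move let the fingers close. It gives the time, the measured TCP pose, the force and the opening at its end, in the units of the state.
- manip.read_state(): the state, without advancing time (a new reading comes with each control period).
- camera(name): name is "side" or "top"; returns (picture, depth): 400x640x3 uint8, red, green, blue; 400x640 float32, mm along the optical axis (not along the pixel's ray), 0 where there is no reading.
- calibration(name): a dict with "K" (3x3 intrinsics, pixels), "world_from_camera" (4x4, takes a point from camera to world coordinates). Camera axes: x right, y down, z forward; pixel columns grow to the right and rows downward; lengths in mm; the calibration is good to about 2 mm. A picture is of the moment at which its call begins. calibration takes no time and is no camera call.
- order.sign_off(): hands the job in, once; it reports no verdict.
The state is a dict: "clock": time; "joints": joint angles; "qd": joint speeds; "effort": joint torques, N m; "eef_pos": TCP position; "eef_rot": TCP orientation; "wrist_force": force on the tool from outside, world axes, zero at the start; "moment": the same for the moment, N m; "finger_gap": finger opening in mm.
Only numpy, scipy, OpenCV 4.12 (cv2) and the standard library are available. Lean on these libraries where they do the work, as an engineer would, in place of code of your own. Each camera call takes 0.05 s, during which the arm holds its last target.

## Working session

There is one attempt and no reset: what is moved stays moved. The work goes in short steps, Python scripts to look and compute and a tool call to move; the robot and the scene stay as the last step left them, time stands still between calls to the robot, and variables do not carry over. Pictures are saved under pics/ and viewed, and the job is handed in when it is done.

Besides the shell and the picture viewer there is one more tool, called after "Emit:" as name(argument=value, ...) on one line, values as JSON. jog_arm: Moves the arm, as the interface text tells. Its arguments: {"type":"object","properties":{"turn":{"type":"array","items":{"type":"array","items":{"type":"number"}}},"dp":{"type":"array","items":{"type":"array","items":{"type":"number"}}},"gripper":{"type":"array","items":{"type":"number"}},"grip_force":{"type":"number"}},"required":["turn","dp","gripper"]}

```bash
mkdir -p pics; ls; python3 - <<'E'
from cell import manip,camera,calibration
import cv2,numpy as np,pickle
print(manip.read_state())
for n in("top","side"):
    p,d=camera(n);c=calibration(n);print(n,np.round(c["K"],1).tolist(),np.round(c["world_from_camera"],3).tolist())
    cv2.imwrite(f"pics/{n}0.png",p[:,:,::-1]);np.save(f"{n}0.npy",d)
E
```

```text
pics
{'clock': 0.0, 'joints': array([ 1.20338259e+00,  3.00483045e-01,  1.52161339e+00, -2.72839752e-05,
        1.32070241e+00, -6.65643792e-02]), 'qd': array([-0.00096657,  0.00036877,  0.00037228,  0.00104025, -0.0019286 ,
       -0.00020667]), 'effort': array([-3.17103550e-04, -5.31807983e+01, -3.52732229e+01,  7.08386488e-02,
        2.44464056e-02, -1.49959574e-04]), 'eef_pos': array([162.87316477, 525.03953737, 204.86611381]), 'eef_rot': array([ 3.09693409,  1.56958984, -1.91629748]), 'wrist_force': array([-0.06859026, -0.64081539, -0.19127137]), 'moment': array([-0.00894019, -0.02767137, -0.03616087]), 'finger_gap': 93.9255478025799}
top [[519.3, 0.0, 321.6], [0.0, 519.3, 201.5], [0.0, 0.0, 1.0]] [[0.028, -0.995, 0.101, 444.786], [-1.0, -0.028, 0.005, 116.69], [-0.002, -0.101, -0.995, 1473.0], [0.0, 0.0, 0.0, 1.0]]
side [[488.4, 0.0, 311.5], [0.0, 488.4, 201.1], [0.0, 0.0, 1.0]] [[0.714, -0.496, 0.495, 24.62], [-0.7, -0.484, 0.525, -488.826], [-0.021, -0.721, -0.692, 925.456], [0.0, 0.0, 0.0, 1.0]]
```

View pics/top0.png

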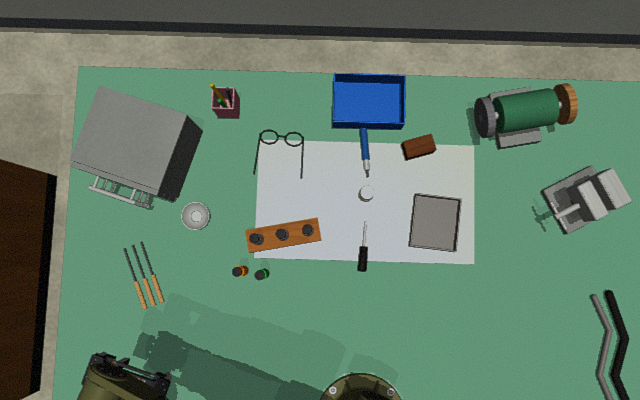

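View pics/side0.png

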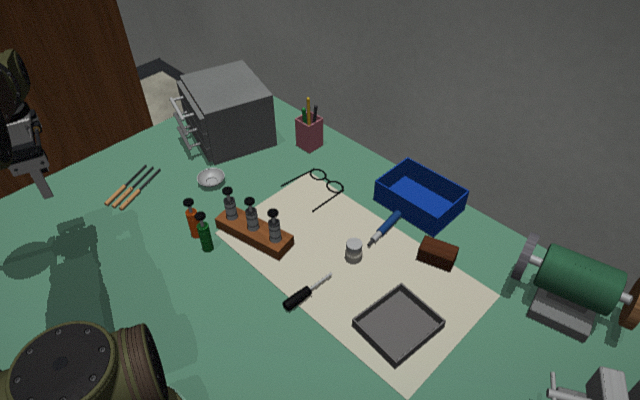

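The top view shows the wooden rack at about (284,235) with three black knobs at (257,239), (282,235) and (308,230). The grey tray is at (435,222); the blue bin at (368,100) is not it. The orange and green decoys are at (240,271) and (262,274), outside the rack. Next I measure these and take an enlarged crop to confirm.

```bash
cat > h.py <<'E'
import numpy as np,cv2
from cell import calibration
def cloud(n,d):
    c=calibration(n);K=c["K"];T=np.array(c["world_from_camera"])
    v,u=np.mgrid[0:400,0:640]
    P=np.stack([(u-K[0][2])/K[0][0]*d,(v-K[1][2])/K[1][1]*d,d,np.ones_like(d)],-1)@T.T
    P=P[...,:3];P[d==0]=np.nan;return P
E
python3 - <<'E'
from h import *
for n in("top","side"):
    d=np.load(f"{n}0.npy");im=cv2.imread(f"pics/{n}0.png");P=cloud(n,d)
    roi={"top":(215,205,335,285),"side":(170,175,300,260)}[n]
    x0,y0,x1,y1=roi
    cv2.imwrite(f"pics/{n}_crop.png",cv2.resize(im[y0:y1,x0:x1],None,fx=6,fy=6,interpolation=cv2.INTER_CUBIC))
    m=np.zeros((400,640),bool);m[y0:y1,x0:x1]=1
    k=m&(P[...,2]>108)
    nn,L,S,C=cv2.connectedComponentsWithStats(k.astype(np.uint8))
    for i in range(1,nn):
        if S[i,4]<8: continue
        q=P[L==i];zt=np.percentile(q[:,2],90);t=q[q[:,2]>zt-5]
        print(n,C[i].round(1),S[i,4],"top",zt.round(1),t.mean(0).round(1),((t.min(0)+t.max(0))/2).round(1), np.ptp(t,0).round(1))
    # rack top
    r=m&(abs(P[...,2]-35)<7)
    hs=cv2.cvtColor(im,cv2.COLOR_BGR2HSV);r&=(hs[...,0]<20)&(hs[...,1]>100)
    rr=P[r];bx=cv2.minAreaRect(rr[:,:2].astype(np.float32));print("rack",bx,rr[:,2].mean(),r.sum())
    # tray
    x0,y0,x1,y1={"top":(400,185,470,260),"side":(345,278,452,372)}[n]
    m[:]=0;m[y0:y1,x0:x1]=1
    r=m&(P[...,2]>15)&(P[...,2]<40);rr=P[r];print("tray",cv2.minAreaRect(rr[:,:2].astype(np.float32)),rr[:,2].mean(),r.sum())
    z=P[m];print(np.nanpercentile(z[:,2],[1,50,99]))
E
```

```text
top [306.6 228.8] 76 top 130.3 [509.3 160.2 128.4] [509.4 160.6 129.2] [23.4 23.3  7.6]
top [280.  233.4] 78 top 131.1 [495.4 228.1 128.8] [494.7 228.9 130.1] [23.5 21.2  7.9]
top [253.5 237.9] 79 top 130.3 [481.3 297.5 128. ] [482.3 297.1 128.7] [23.5 23.1  6.8]
top [236.5 271.3] 81 top 124.6 [393.9 338.7 122.3] [393.8 337.8 122.9] [23.1 23.8  6.6]
top [259.1 274.6] 77 top 123.8 [387.4 279.  121.6] [387.7 279.5 122.9] [23.4 21.4  8.2]
rack ((464.3832092285156, 234.59335327148438), (121.5533447265625, 226.4196014404297), 11.780323028564453) 35.46533891652362 1282
tray ((542.834228515625, -194.12289428710938), (131.36126708984375, 150.50607299804688), 84.4920883178711) 26.30926968619284 403
[-5.67568746  2.95560623 30.89852436]
side [226.9 191. ] 80 top 126.9 [479.  293.4 125.2] [480.1 295.  125.3] [24.5 25.4  6.7]
side [249.1 201.2] 84 top 128.2 [492.8 224.9 126.4] [493.  226.4 127. ] [26.2 25.7  6.9]
side [187.9 202.3] 82 top 120.0 [392.1 335.  118.5] [392.2 335.4 119.4] [23.7 25.   6.9]
side [272.3 213. ] 86 top 126.0 [506.9 156.9 124.2] [508.3 156.6 124.9] [26.4 25.2  7.7]
side [199.5 216. ] 88 top 120.6 [384.4 276.2 118.6] [385.1 278.  118.8] [23.1 27.1  6. ]
rack ((481.0152587890625, 243.48080444335938), (107.14178466796875, 252.81292724609375), 25.861942291259766) 33.15453354087033 1099
tray ((541.1390380859375, -196.8897247314453), (131.61915588378906, 152.16934204101562), 84.52357482910156) 23.03991479215191 902
[-4.74581548  0.4285597  27.47720098]
```

View pics/top_crop.png

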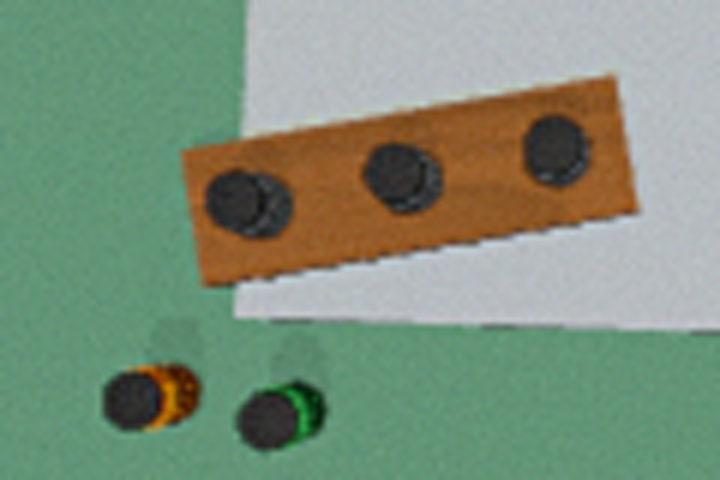

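View pics/side_crop.png

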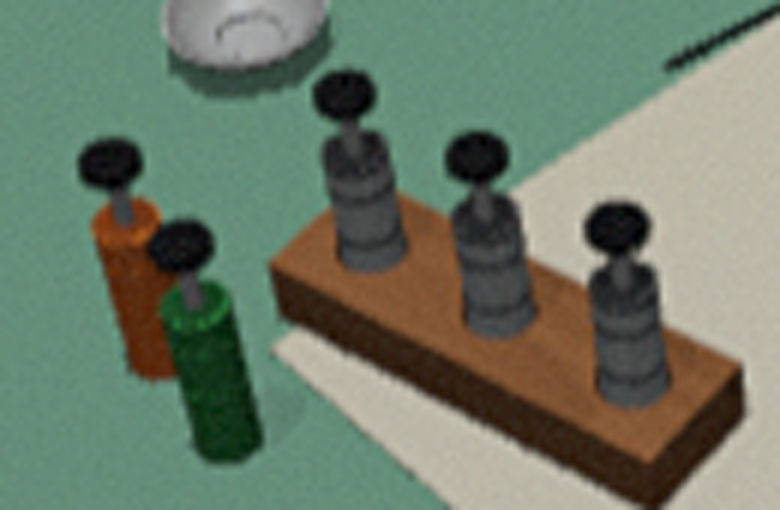

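Confirmed: the three grey aluminium cartridges in the rack are A (508,159), B (494,227) and C (481,296), in world mm. The two coloured ones stand outside it. Row yaw is about 0.198 rad. Next I work out the moves.

```bash
cat >> h.py <<'E'
from scipy.spatial.transform import Rotation as Ro
from cell import manip
def plan(target,yaw=0.198,show=True):
    s=manip.read_state();R=Ro.from_euler('xyz',s["eef_rot"])
    M=R.as_matrix();best=None
    for sg in(1,-1):
        x=np.array([0,0,-1.]);z=sg*np.array([np.cos(yaw),np.sin(yaw),0]);y=np.cross(z,x)
        G=np.stack([x,y,z],1);rv=(R.inv()*Ro.from_matrix(G)).as_rotvec(degrees=True)
        if best is None or np.linalg.norm(rv)<np.linalg.norm(best[0]): best=(rv,G)
    d=np.array(target)-s["eef_pos"]
    print("t",s["clock"],"pos",s["eef_pos"].round(1),"j6",s["joints"].round(2),"F",s["wrist_force"].round(2),"gap",round(s["finger_gap"],1))
    print("turn",best[0].round(2),"dp cm now-axes",(M.T@d/10).round(3),"dp goal-axes",(best[1].T@d/10).round(3))
    print("tool axes\n",M.round(3))
E
python3 - <<'E'
from h import *
plan([480.7,295.7,145])
E
```

```text
t 0.1 pos [162.9 525.1 205. ] j6 [ 1.2   0.3   1.52 -0.    1.32 -0.07] F [ 0.38 -0.81  0.44] gap 94.0
turn [ 6.142e+01 -5.000e-02  3.000e-02] dp cm now-axes [  6.006 -37.152 -12.486] dp goal-axes [  5.996 -28.742  26.65 ]
tool axes
 [[-0.    -0.955  0.296]
 [-0.001  0.296  0.955]
 [-1.     0.    -0.001]]
```

Emit:
jog_arm(turn=[[10.2, 0, 0], [10.2, 0, 0], [10.2, 0, 0], [10.2, 0, 0], [10.2, 0, 0], [10.2, 0, 0]], dp=[[0, -4, -1.2], [0, -4, -1.2], [0, -4, -1.2], [0, -4, -1.2], [0, 0, 0], [0, 0, 0]], gripper=[1, 1, 1, 1, 1, 1], grip_force=20)

```text
clock: 0.85
eef_pos: [271.5, 395.7, 203.1]
eef_rot: [-2.253, 1.566, -2.085]
wrist_force: [-1.0, -0.3, -0.6]
finger_gap: 37.3
```

```bash
python3 -c "
from h import *
plan([480.7,295.7,145])"
```

```text
t 0.85 pos [271.5 395.7 203.1] j6 [ 0.89  0.15  1.71 -0.    1.29  0.72] F [-0.97 -0.29 -0.6 ] gap 37.3
turn [-1.67 -0.18  0.21] dp cm now-axes [  5.8   -13.348  18.961] dp goal-axes [  5.808 -13.916  18.546]
tool axes
 [[-0.002 -0.168  0.986]
 [-0.004  0.986  0.168]
 [-1.    -0.004 -0.003]]
```

Emit:
jog_arm(turn=[[-1.67, -0.2, 0.2], [0, 0, 0], [0, 0, 0], [0, 0, 0], [0, 0, 0], [0, 0, 0]], dp=[[0, -3.5, 4.6], [0, -3.5, 4.6], [0, -3.5, 4.6], [0, -3.4, 4.7], [0, 0, 0], [0, 0, 0]], gripper=[1, 1, 1, 1, 1, 1])

```text
clock: 1.6
eef_pos: [484.1, 290.0, 201.4]
eef_rot: [-2.884, 1.568, -2.689]
wrist_force: [-0.2, 0.2, -0.7]
finger_gap: 0.4
```

```bash
python3 -c "
from h import *
plan([480.7,295.7,145])"
```

```text
t 1.6 pos [484.1 290.  201.4] j6 [0.47 0.34 1.48 0.   1.32 0.28] F [-0.21  0.19 -0.66] gap 0.4
turn [-0.2  -0.13  0.03] dp cm now-axes [ 5.64   0.625 -0.213] dp goal-axes [ 5.639  0.622 -0.224]
tool axes
 [[-0.002 -0.193  0.981]
 [-0.001  0.981  0.193]
 [-1.    -0.001 -0.002]]
```

Emit:
jog_arm(turn=[[-0.2, -0.1, 0], [0, 0, 0], [0, 0, 0], [0, 0, 0]], dp=[[1.6, 0.62, -0.22], [2, 0, 0], [1.8, 0, 0], [0, 0, 0]], gripper=[1, 1, 1, 1])

```text
clock: 2.1
eef_pos: [475.8, 299.1, 143.3]
eef_rot: [-2.815, 1.569, -2.611]
wrist_force: [0.2, -0.8, 1.3]
finger_gap: 0.4
```

```bash
python3 - <<'E'
from h import *
from cell import camera
plan([480.7,295.7,145])
p,d=camera("side")
np.save("s1.npy",d)
cv2.imwrite("pics/s1.png",cv2.resize(p[130:290,150:350,::-1],None,fx=4,fy=4,interpolation=cv2.INTER_CUBIC))
E
```

```text
t 2.1 pos [475.8 299.1 143.3] j6 [ 0.5   0.38  1.56 -0.    1.2   0.29] F [ 0.21 -0.85  1.33] gap 0.4
turn [ 0.35 -0.12  0.04] dp cm now-axes [-0.171 -0.434  0.409] dp goal-axes [-0.171 -0.432  0.412]
tool axes
 [[-0.002 -0.203  0.979]
 [-0.001  0.979  0.203]
 [-1.    -0.001 -0.002]]
```

View pics/s1.png

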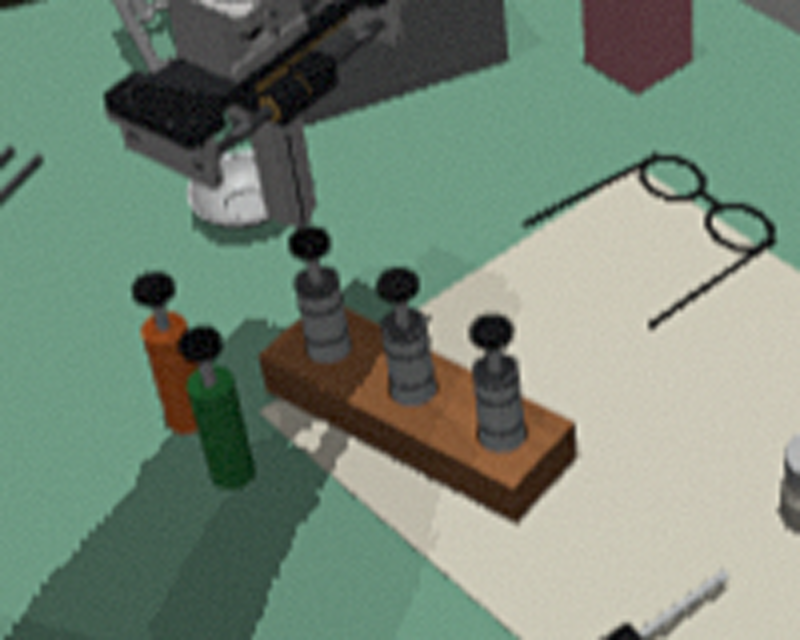

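The closed fingertips, at crop pixel (293,222), sit just above knob C at (309,240) and slightly to its left. That matches the measured offset of about 6 mm, so I correct it.

Emit:
jog_arm(turn=[[0.3, -0.1, 0], [0, 0, 0], [0, 0, 0]], dp=[[0, -0.43, 0.41], [0, 0, 0], [0, 0, 0]], gripper=[1, 1, 1])

```text
clock: 2.52
eef_pos: [481.5, 296.5, 145.9]
eef_rot: [0.133, 1.567, 0.332]
wrist_force: [-0.5, -0.6, 0.0]
finger_gap: 0.6
```

```bash
python3 -c "
from h import *
plan([480.7,295.7,129])"
```

```text
t 2.525 pos [481.5 296.5 145.9] j6 [ 0.49  0.39  1.55 -0.    1.2   0.29] F [-0.45 -0.62  0.04] gap 0.6
turn [ 0.08  0.21 -0.03] dp cm now-axes [ 1.692 -0.064 -0.105] dp goal-axes [ 1.692 -0.064 -0.099]
tool axes
 [[ 0.003 -0.198  0.98 ]
 [ 0.001  0.98   0.198]
 [-1.     0.     0.004]]
```

Emit:
jog_arm(turn=[[0, 0.2, 0], [0, 0, 0], [0, 0, 0], [0, 0, 0], [0, 0, 0]], dp=[[0.5, 0, -0.1], [0.4, 0, 0], [0.3, 0, 0], [0.2, 0, 0], [0.1, 0, 0]], gripper=[1, 1, 1, 1, 1])

```text
clock: 3.15
eef_pos: [480.5, 296.2, 129.9]
eef_rot: [1.844, 1.57, 2.043]
wrist_force: [0.6, 0.8, 0.5]
finger_gap: 0.3
```

Emit:
jog_arm(turn=[[0, 0, 0], [0, 0, 0], [0, 0, 0], [0, 0, 0]], dp=[[0.1, 0, 0], [0.1, 0, 0], [0.1, 0, 0], [0.1, 0, 0]], gripper=[1, 1, 1, 1])

```text
clock: 3.65
eef_pos: [480.8, 296.4, 126.1]
eef_rot: [0.748, 1.57, 0.947]
wrist_force: [-0.7, -0.7, 2.7]
finger_gap: 0.5
```

Emit:
jog_arm(turn=[[0, 0, 0], [0, 0, 0], [0, 0, 0]], dp=[[0.1, 0, 0], [0.1, 0, 0], [0.1, 0, 0]], gripper=[1, 1, 1])

```text
clock: 4.03
eef_pos: [480.9, 296.5, 123.3]
eef_rot: [0.567, 1.569, 0.766]
wrist_force: [-0.9, -0.6, 2.6]
finger_gap: 0.4
```

Emit:
jog_arm(turn=[[0, 0, 0], [0, 0, 0], [0, 0, 0]], dp=[[0.1, 0, 0], [0.1, 0, 0], [0.1, 0, 0]], gripper=[1, 1, 1])

```text
clock: 4.4
eef_pos: [480.9, 296.5, 120.1]
eef_rot: [0.595, 1.569, 0.794]
wrist_force: [-0.0, 0.8, 3.1]
finger_gap: 0.8
```

Emit:
jog_arm(turn=[[0, 0, 0], [0, 0, 0]], dp=[[0.1, 0, 0], [0.1, 0, 0]], gripper=[1, 1])

```text
clock: 4.65
eef_pos: [480.9, 296.5, 118.0]
eef_rot: [0.563, 1.569, 0.762]
wrist_force: [-0.1, 0.3, 3.2]
finger_gap: 0.9
```

Emit:
jog_arm(turn=[[0, 0, 0]], dp=[[0.1, 0, 0]], gripper=[1])

```text
clock: 4.78
eef_pos: [481.0, 296.5, 117.0]
eef_rot: [0.531, 1.569, 0.73]
wrist_force: [-0.9, -0.2, 4.8]
finger_gap: 0.7
```

Emit:
jog_arm(turn=[[0, 0, 0]], dp=[[0.1, 0, 0]], gripper=[1])

```text
clock: 4.9
eef_pos: [481.2, 296.6, 116.3]
eef_rot: [0.485, 1.568, 0.684]
wrist_force: [-0.3, 0.1, 6.5]
finger_gap: 0.3
```

Emit:
jog_arm(turn=[[0, 0, 0]], dp=[[0.04, 0, 0]], gripper=[1])

```text
clock: 5.03
eef_pos: [481.3, 296.7, 116.1]
eef_rot: [0.448, 1.568, 0.648]
wrist_force: [-0.5, -0.7, 6.3]
finger_gap: 0.4
```

C resists: force rises from 3 to 6.5 N at about 12 mm travel, so I stop. Next is B.

Emit:
jog_arm(turn=[[0, 0, 0], [0, 0, 0], [0, 0, 0], [0, 0, 0], [0, 0, 0], [0, 0, 0], [0, 0, 0]], dp=[[-0.5, 0, 0], [-1.2, 0, 0], [-1.3, 0, 0], [0, -3.5, 0], [0, -3.3, 0], [0, 0, 0], [0, 0, 0]], gripper=[1, 1, 1, 1, 1, 1, 1])

```text
clock: 5.9
eef_pos: [495.3, 229.2, 150.8]
eef_rot: [0.34, 1.565, 0.54]
wrist_force: [0.5, 0.5, -0.7]
finger_gap: 0.1
```

```bash
python3 -c "
from h import *
plan([494,227,130])"
```

```text
t 5.9 pos [495.3 229.2 150.8] j6 [0.37 0.34 1.6  0.   1.2  0.17] F [ 0.47  0.52 -0.66] gap 0.1
turn [ 0.12  0.29 -0.1 ] dp cm now-axes [ 2.078 -0.192 -0.177] dp goal-axes [ 2.08  -0.189 -0.166]
tool axes
 [[ 0.005 -0.199  0.98 ]
 [ 0.003  0.98   0.199]
 [-1.     0.002  0.005]]
```

Emit:
jog_arm(turn=[[0, 0.3, -0.1], [0, 0, 0], [0, 0, 0], [0, 0, 0], [0, 0, 0], [0, 0, 0]], dp=[[0.6, -0.19, -0.17], [0.6, 0, 0], [0.4, 0, 0], [0.2, 0, 0], [0.1, 0, 0], [0.1, 0, 0]], gripper=[1, 1, 1, 1, 1, 1])

```text
clock: 6.65
eef_pos: [493.2, 228.7, 129.1]
eef_rot: [-3.092, 1.569, -2.889]
wrist_force: [-0.8, 0.3, 0.0]
finger_gap: 0.4
```

Emit:
jog_arm(turn=[[0, 0, 0], [0, 0, 0], [0, 0, 0]], dp=[[0.1, 0, 0], [0.1, 0, 0], [0.1, 0, 0]], gripper=[1, 1, 1])

```text
clock: 7.02
eef_pos: [493.6, 228.8, 126.7]
eef_rot: [1.466, 1.571, 1.669]
wrist_force: [0.1, 0.5, 2.4]
finger_gap: 0.5
```

Emit:
jog_arm(turn=[[0, 0, 0], [0, 0, 0], [0, 0, 0]], dp=[[0.1, 0, 0], [0.1, 0, 0], [0.1, 0, 0]], gripper=[1, 1, 1])

```text
clock: 7.4
eef_pos: [493.7, 228.8, 123.7]
eef_rot: [0.466, 1.57, 0.668]
wrist_force: [0.3, 0.1, 2.3]
finger_gap: 0.4
```

Emit:
jog_arm(turn=[[0, 0, 0], [0, 0, 0], [0, 0, 0], [0, 0, 0]], dp=[[0.1, 0, 0], [0.1, 0, 0], [0.1, 0, 0], [0.1, 0, 0]], gripper=[1, 1, 1, 1])

```text
clock: 7.9
eef_pos: [493.7, 228.9, 119.4]
eef_rot: [0.646, 1.57, 0.848]
wrist_force: [-0.7, -0.3, 3.3]
finger_gap: 0.7
```

Emit:
jog_arm(turn=[[0, 0, 0], [0, 0, 0]], dp=[[0.1, 0, 0], [0.1, 0, 0]], gripper=[1, 1])

```text
clock: 8.15
eef_pos: [493.7, 228.9, 117.3]
eef_rot: [0.533, 1.57, 0.735]
wrist_force: [-0.2, -0.9, 3.0]
finger_gap: 0.5
```

Emit:
jog_arm(turn=[[0, 0, 0]], dp=[[0.1, 0, 0]], gripper=[1])

```text
clock: 8.28
eef_pos: [493.7, 228.9, 116.2]
eef_rot: [0.539, 1.57, 0.741]
wrist_force: [-0.2, 0.3, 2.7]
finger_gap: 0.5
```

Emit:
jog_arm(turn=[[0, 0, 0]], dp=[[0.1, 0, 0]], gripper=[1])

```text
clock: 8.4
eef_pos: [493.7, 228.9, 115.1]
eef_rot: [0.629, 1.57, 0.832]
wrist_force: [-0.5, 0.5, 2.0]
finger_gap: 0.3
```

B is still sliding freely past the climb point.

Emit:
jog_arm(turn=[[0, 0, 0], [0, 0, 0]], dp=[[0.1, 0, 0], [0.1, 0, 0]], gripper=[1, 1])

```text
clock: 8.65
eef_pos: [493.7, 228.8, 113.0]
eef_rot: [0.68, 1.57, 0.882]
wrist_force: [-0.9, 0.3, 2.8]
finger_gap: 0.6
```

Emit:
jog_arm(turn=[[0, 0, 0], [0, 0, 0], [0, 0, 0], [0, 0, 0], [0, 0, 0]], dp=[[0.1, 0, 0], [0.1, 0, 0], [0.1, 0, 0], [0.1, 0, 0], [0.1, 0, 0]], gripper=[1, 1, 1, 1, 1])

```text
clock: 9.28
eef_pos: [493.7, 228.9, 107.6]
eef_rot: [0.691, 1.57, 0.893]
wrist_force: [-0.3, 0.9, 3.4]
finger_gap: 0.5
```

Emit:
jog_arm(turn=[[0, 0, 0], [0, 0, 0]], dp=[[0.1, 0, 0], [0.1, 0, 0]], gripper=[1, 1])

```text
clock: 9.52
eef_pos: [493.7, 228.9, 105.5]
eef_rot: [0.701, 1.57, 0.903]
wrist_force: [-0.7, 0.5, 3.1]
finger_gap: 0.8
```

Emit:
jog_arm(turn=[[0, 0, 0]], dp=[[0.1, 0, 0]], gripper=[1])

```text
clock: 9.65
eef_pos: [493.7, 228.9, 104.4]
eef_rot: [0.732, 1.57, 0.934]
wrist_force: [-0.9, -0.3, 3.6]
finger_gap: 0.2
```

Emit:
jog_arm(turn=[[0, 0, 0]], dp=[[0.1, 0, 0]], gripper=[1])

```text
clock: 9.78
eef_pos: [493.8, 228.9, 103.5]
eef_rot: [0.436, 1.57, 0.638]
wrist_force: [-1.0, -0.4, 5.8]
finger_gap: 0.3
```

Emit:
jog_arm(turn=[[0, 0, 0]], dp=[[0.1, 0, 0]], gripper=[1])

```text
clock: 9.9
eef_pos: [494.0, 229.0, 102.7]
eef_rot: [0.31, 1.57, 0.513]
wrist_force: [-1.1, -0.9, 7.4]
finger_gap: 0.5
```

B is home and on the buffer. Retreat and go to A.

Emit:
jog_arm(turn=[[0, 0, 0], [0, 0, 0], [0, 0, 0], [0, 0, 0], [0, 0, 0], [0, 0, 0], [0, 0, 0], [0, 0, 0]], dp=[[-0.5, 0, 0], [-1.4, 0, 0], [-1.5, 0, 0], [-1.0, 0, 0], [0, -3.5, 0], [0, -3.5, 0], [0, 0, 0], [0, 0, 0]], gripper=[1, 1, 1, 1, 1, 1, 1, 1])

```text
clock: 10.9
eef_pos: [508.6, 159.4, 152.2]
eef_rot: [0.155, 1.567, 0.358]
wrist_force: [-0.1, 0.5, 0.2]
finger_gap: 0.5
```

```bash
python3 -c "
from h import *
plan([508,159,130])"
```

```text
t 10.9 pos [508.6 159.4 152.2] j6 [0.23 0.31 1.64 0.   1.19 0.03] F [-0.1   0.45  0.17] gap 0.5
turn [ 0.3   0.2  -0.03] dp cm now-axes [ 2.223 -0.025 -0.071] dp goal-axes [ 2.223 -0.024 -0.063]
tool axes
 [[ 0.003 -0.202  0.979]
 [ 0.001  0.979  0.202]
 [-1.     0.001  0.004]]
```

Emit:
jog_arm(turn=[[0.3, 0.2, 0], [0, 0, 0], [0, 0, 0], [0, 0, 0], [0, 0, 0], [0, 0, 0]], dp=[[0.6, 0, 0], [0.6, 0, 0], [0.5, 0, 0], [0.3, 0, 0], [0.1, 0, 0], [0.1, 0, 0]], gripper=[1, 1, 1, 1, 1, 1])

```text
clock: 11.65
eef_pos: [507.9, 161.3, 128.4]
eef_rot: [2.59, 1.569, 2.79]
wrist_force: [-0.4, -0.3, -0.2]
finger_gap: 0.6
```

Emit:
jog_arm(turn=[[0, 0, 0], [0, 0, 0], [0, 0, 0]], dp=[[0.1, 0, 0], [0.1, 0, 0], [0.1, 0, 0]], gripper=[1, 1, 1])

```text
clock: 12.02
eef_pos: [508.3, 161.3, 125.8]
eef_rot: [1.337, 1.57, 1.537]
wrist_force: [-1.4, -0.5, 3.0]
finger_gap: 0.2
```

Emit:
jog_arm(turn=[[0, 0, 0], [0, 0, 0], [0, 0, 0]], dp=[[0.1, 0, 0], [0.1, 0, 0], [0.1, 0, 0]], gripper=[1, 1, 1])

```text
clock: 12.4
eef_pos: [508.6, 161.4, 123.1]
eef_rot: [0.629, 1.569, 0.829]
wrist_force: [-0.4, 0.4, 2.9]
finger_gap: 0.9
```

Emit:
jog_arm(turn=[[0, 0, 0], [0, 0, 0], [0, 0, 0]], dp=[[0.1, 0, 0], [0.1, 0, 0], [0.1, 0, 0]], gripper=[1, 1, 1])

```text
clock: 12.78
eef_pos: [508.5, 161.4, 119.9]
eef_rot: [0.657, 1.569, 0.857]
wrist_force: [-0.9, -0.5, 3.3]
finger_gap: 0.9
```

Emit:
jog_arm(turn=[[0, 0, 0], [0, 0, 0]], dp=[[0.1, 0, 0], [0.1, 0, 0]], gripper=[1, 1])

```text
clock: 13.02
eef_pos: [508.5, 161.3, 117.7]
eef_rot: [0.657, 1.57, 0.857]
wrist_force: [0.0, -0.1, 3.1]
finger_gap: 0.5
```

Emit:
jog_arm(turn=[[0, 0, 0]], dp=[[0.1, 0, 0]], gripper=[1])

```text
clock: 13.15
eef_pos: [508.5, 161.4, 116.6]
eef_rot: [0.719, 1.57, 0.919]
wrist_force: [-0.4, 0.1, 3.2]
finger_gap: 0.6
```

Emit:
jog_arm(turn=[[0, 0, 0]], dp=[[0.1, 0, 0]], gripper=[1])

```text
clock: 13.28
eef_pos: [508.5, 161.4, 115.6]
eef_rot: [0.656, 1.57, 0.856]
wrist_force: [0.5, -1.3, 3.3]
finger_gap: 0.6
```

Emit:
jog_arm(turn=[[0, 0, 0]], dp=[[0.1, 0, 0]], gripper=[1])

```text
clock: 13.4
eef_pos: [508.5, 161.4, 114.5]
eef_rot: [0.665, 1.57, 0.865]
wrist_force: [-1.1, 0.0, 3.5]
finger_gap: 0.4
```

A is free as well, so I continue to home at about z = 104.

Emit:
jog_arm(turn=[[0, 0, 0], [0, 0, 0], [0, 0, 0]], dp=[[0.1, 0, 0], [0.1, 0, 0], [0.1, 0, 0]], gripper=[1, 1, 1])

```text
clock: 13.78
eef_pos: [508.5, 161.4, 111.3]
eef_rot: [0.643, 1.57, 0.843]
wrist_force: [-1.0, 0.9, 3.3]
finger_gap: 0.3
```

Emit:
jog_arm(turn=[[0, 0, 0], [0, 0, 0], [0, 0, 0], [0, 0, 0]], dp=[[0.1, 0, 0], [0.1, 0, 0], [0.1, 0, 0], [0.1, 0, 0]], gripper=[1, 1, 1, 1])

```text
clock: 14.28
eef_pos: [508.5, 161.4, 107.0]
eef_rot: [0.706, 1.57, 0.906]
wrist_force: [0.4, 0.5, 3.0]
finger_gap: 0.8
```

Emit:
jog_arm(turn=[[0, 0, 0], [0, 0, 0]], dp=[[0.1, 0, 0], [0.1, 0, 0]], gripper=[1, 1])

```text
clock: 14.52
eef_pos: [508.5, 161.4, 104.8]
eef_rot: [0.738, 1.57, 0.938]
wrist_force: [-1.1, 0.6, 3.5]
finger_gap: 0.4
```

Emit:
jog_arm(turn=[[0, 0, 0]], dp=[[0.1, 0, 0]], gripper=[1])

```text
clock: 14.65
eef_pos: [508.5, 161.4, 103.8]
eef_rot: [0.707, 1.57, 0.906]
wrist_force: [-0.9, -1.1, 3.7]
finger_gap: 0.7
```

Emit:
jog_arm(turn=[[0, 0, 0]], dp=[[0.1, 0, 0]], gripper=[1])

```text
clock: 14.78
eef_pos: [508.7, 161.4, 103.0]
eef_rot: [0.5, 1.569, 0.7]
wrist_force: [-0.2, -0.4, 6.7]
finger_gap: 0.4
```

Emit:
jog_arm(turn=[[0, 0, 0]], dp=[[0.06, 0, 0]], gripper=[1])

```text
clock: 14.9
eef_pos: [508.9, 161.5, 102.7]
eef_rot: [0.367, 1.568, 0.567]
wrist_force: [0.8, -0.7, 6.9]
finger_gap: 0.4
```

Emit:
jog_arm(turn=[[0, 0, 0], [0, 0, 0], [0, 0, 0], [0, 0, 0], [0, 0, 0]], dp=[[-0.5, 0, 0], [-1.5, 0, 0], [-2, 0, 0], [-3, 0, 0], [-3, 0, 0]], gripper=[1, 1, 1, 1, 1])

```text
clock: 15.52
eef_pos: [507.7, 161.1, 206.0]
eef_rot: [2.788, 1.569, 2.988]
wrist_force: [-0.1, 0.9, -0.4]
finger_gap: 0.3
```

Emit:
jog_arm(turn=[[0, 0, 0], [0, 0, 0], [0, 0, 0], [0, 0, 0]], dp=[[0, 4.5, 0], [0, 4.5, 0], [0, 4.5, 0], [0, 0, 0]], gripper=[0.4, 0.4, 0.4, 0.4])

```text
clock: 16.02
eef_pos: [481.1, 297.0, 212.6]
eef_rot: [0.34, 1.565, 0.538]
wrist_force: [-0.4, -0.2, 0.1]
finger_gap: 37.1
```

```bash
python3 - <<'E'
from h import *
from cell import camera
for n in ("side","top"):
    p,d=camera(n);P=cloud(n,d)
    x0,y0,x1,y1={"top":(215,205,335,265),"side":(205,160,300,260)}[n]
    cv2.imwrite(f"pics/{n}2.png",cv2.resize(p[y0:y1,x0:x1,::-1],None,fx=6,fy=6,interpolation=cv2.INTER_CUBIC))
    for nm,c in dict(A=(508.5,159),B=(494.5,227.5),C=(481,296)).items():
        m=(np.hypot(P[...,0]-c[0],P[...,1]-c[1])<18)&(P[...,2]<150)&(P[...,2]>80)
        q=P[m]
        if len(q)<5: print(n,nm,len(q));continue
        zt=np.percentile(q[:,2],90);t=q[q[:,2]>zt-5];print(n,nm,len(q),zt.round(1),((t.min(0)+t.max(0))/2).round(1))
plan([481,296,170])
E
```

```text
side A 138 102.0 [508.1 156.7 101.8]
side B 134 102.0 [493.2 226.7 101.2]
side C 165 115.2 [479.2 294.3 114.6]
top A 89 106.2 [509.4 160.2 105.5]
top B 92 106.4 [495.4 229.4 105.6]
top C 0
t 16.125 pos [481.9 294.9 212.5] j6 [ 0.48  0.32  1.47 -0.    1.34  0.29] F [-0.19  0.81  0.53] gap 45.0
turn [-0.13  0.31 -0.08] dp cm now-axes [ 4.253  0.123 -0.087] dp goal-axes [ 4.253  0.13  -0.064]
tool axes
 [[ 0.005 -0.195  0.981]
 [ 0.002  0.981  0.195]
 [-1.     0.001  0.005]]
```

View pics/side2.png

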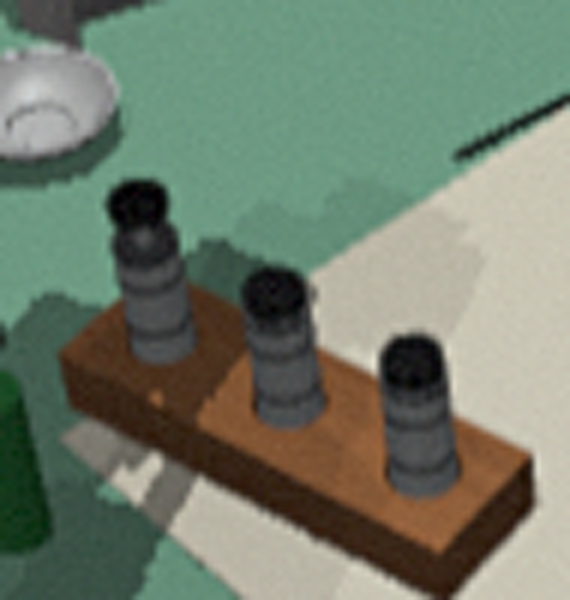

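A and B are home: knob tops average about 104 mm over both cameras. C's knob stays at about 116 mm, crop pixel (137,205). Next I descend around C's barrel.

Emit:
jog_arm(turn=[[0, 0.3, 0], [0, 0, 0], [0, 0, 0], [0, 0, 0]], dp=[[2.5, 0.12, -0.09], [2, 0, 0], [1, 0, 0], [0, 0, 0]], gripper=[0.4, 0.4, 0.4, 0.4])

```text
clock: 16.62
eef_pos: [482.6, 292.2, 158.1]
eef_rot: [0.703, 1.568, 0.894]
wrist_force: [-0.4, 0.5, 0.1]
finger_gap: 56.5
```

```bash
python3 -c "
from h import *
plan([480.5,296,66])"
```

```text
t 16.625 pos [482.6 292.2 158.1] j6 [0.48 0.37 1.54 0.   1.23 0.29] F [-0.39  0.51  0.11] gap 56.5
turn [-0.39  0.1  -0.09] dp cm now-axes [ 9.206  0.394 -0.148] dp goal-axes [ 9.205  0.409 -0.129]
tool axes
 [[ 0.001 -0.19   0.982]
 [ 0.002  0.982  0.19 ]
 [-1.     0.001  0.002]]
```

Emit:
jog_arm(turn=[[-0.4, 0.1, -0.1], [0, 0, 0], [0, 0, 0], [0, 0, 0]], dp=[[1, 0.4, -0.14], [1, 0, 0], [0.5, 0, 0], [0, 0, 0]], gripper=[0.4, 0.4, 0.4, 0.4])

```text
clock: 17.12
eef_pos: [480.9, 296.1, 132.7]
eef_rot: [0.081, 1.569, 0.28]
wrist_force: [-0.4, -0.1, 0.7]
finger_gap: 56.7
```

```bash
python3 -c "
from h import *
plan([480.5,296,66])"
```

```text
t 17.125 pos [480.9 296.1 132.7] j6 [ 0.49  0.4   1.56 -0.    1.18  0.29] F [-0.35 -0.11  0.71] gap 56.7
turn [ 0.02  0.09 -0.01] dp cm now-axes [ 6.67e+00 -3.00e-03 -4.90e-02] dp goal-axes [ 6.67e+00 -2.00e-03 -3.80e-02]
tool axes
 [[ 0.002 -0.197  0.98 ]
 [ 0.     0.98   0.197]
 [-1.     0.     0.002]]
```

Emit:
jog_arm(turn=[[0, 0, 0], [0, 0, 0], [0, 0, 0], [0, 0, 0], [0, 0, 0], [0, 0, 0], [0, 0, 0]], dp=[[1.4, 0, 0], [1.4, 0, 0], [1.4, 0, 0], [1.2, 0, 0], [0.7, 0, 0], [0.3, 0, 0], [0, 0, 0]], gripper=[0.4, 0.4, 0.4, 0.4, 0.4, 0.4, 0.4])

```text
clock: 18.0
eef_pos: [480.9, 296.0, 63.8]
eef_rot: [-0.151, 1.57, 0.047]
wrist_force: [0.4, 0.3, -0.3]
finger_gap: 56.3
```

```bash
python3 -c "
from h import *
plan([480.5,296,66])"
```

```text
t 18.0 pos [480.9 296.   63.8] j6 [ 0.49  0.49  1.62 -0.    1.04  0.29] F [ 0.39  0.32 -0.3 ] gap 56.3
turn [0.02 0.05 0.01] dp cm now-axes [-0.222  0.008 -0.035] dp goal-axes [-0.222  0.008 -0.036]
tool axes
 [[ 0.001 -0.197  0.98 ]
 [ 0.     0.98   0.197]
 [-1.    -0.     0.001]]
```

Close on the barrel.

Emit:
jog_arm(turn=[[0, 0, 0], [0, 0, 0], [0, 0, 0], [0, 0, 0], [0, 0, 0]], dp=[[0, 0, 0], [0, 0, 0], [0, 0, 0], [0, 0, 0], [0, 0, 0]], gripper=[0.75, 0.75, 0.75, 0.75, 0.75], grip_force=25)

```text
clock: 18.62
eef_pos: [481.3, 296.2, 64.8]
eef_rot: [0.145, 1.568, 0.343]
wrist_force: [0.0, 0.9, -1.0]
finger_gap: 27.5
```

Emit:
jog_arm(turn=[[0, 0, 0], [0, 0, 0], [0, 0, 0], [0, 0, 0], [0, 0, 0], [0, 0, 0], [0, 0, 0], [0, 0, 0]], dp=[[0, 0, 0], [-0.5, 0, 0], [-1, 0, 0], [-1.5, 0, 0], [-2.5, 0, 0], [-3, 0, 0], [-3, 0, 0], [0, 0, 0]], gripper=[0.9, 0.9, 0.9, 0.9, 0.9, 0.9, 0.9, 0.9])

```text
clock: 19.62
eef_pos: [481.0, 296.2, 188.4]
eef_rot: [0.229, 1.565, 0.428]
wrist_force: [0.6, 0.3, -1.8]
finger_gap: 27.5
```

```bash
python3 - <<'E'
from h import *
from cell import camera
plan([542,-195.5,190])
p,d=camera("side")
cv2.imwrite("pics/s3.png",cv2.resize(p[100:290,150:350,::-1],None,fx=3.5,fy=3,interpolation=cv2.INTER_CUBIC))
E
```

```text
t 19.625 pos [481.  296.2 188.4] j6 [ 0.49  0.34  1.5  -0.    1.29  0.29] F [ 0.58  0.32 -1.84] gap 27.5
turn [ 0.03  0.31 -0.07] dp cm now-axes [ -0.245 -49.411  -3.72 ] dp goal-axes [ -0.164 -49.413  -3.697]
tool axes
 [[ 0.005 -0.197  0.98 ]
 [ 0.002  0.98   0.197]
 [-1.     0.001  0.005]]
```

View pics/s3.png

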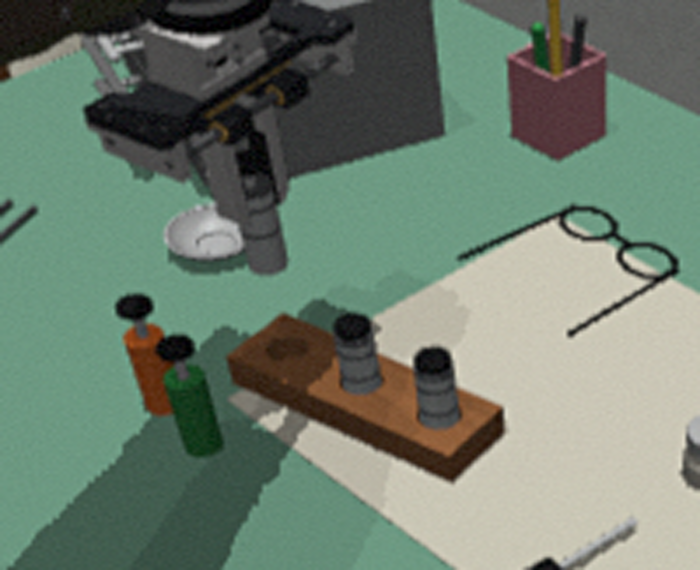

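C is held upright and clear of the rack, with its foot at crop pixel (268,262). Next I carry it to the tray.

Emit:
jog_arm(turn=[[0, 0.3, 0], [0, 0, 0], [0, 0, 0], [0, 0, 0], [0, 0, 0], [0, 0, 0], [0, 0, 0], [0, 0, 0]], dp=[[0, -3, -0.2], [0, -4.5, -0.3], [0, -4.5, -0.4], [0, -4.5, -0.4], [0, -4.5, -0.4], [0, -4.5, -0.4], [0, -4.5, -0.4], [0, -4.5, -0.3]], gripper=[0.9, 0.9, 0.9, 0.9, 0.9, 0.9, 0.9, 0.9])

```text
clock: 20.68
eef_pos: [517.5, -56.4, 176.4]
eef_rot: [3.038, 1.553, -3.042]
wrist_force: [0.6, -0.3, -1.7]
finger_gap: 27.2
```

```bash
python3 -c "
from h import *
plan([542,-195.5,150])"
```

```text
t 20.675 pos [517.5 -56.4 176.4] j6 [-0.18  0.27  1.63 -0.    1.26 -0.38] F [ 0.55 -0.33 -1.67] gap 27.2
turn [ 0.31 -0.99 -0.1 ] dp cm now-axes [  2.622 -14.119  -0.363] dp goal-axes [  2.641 -14.116  -0.332]
tool axes
 [[-0.017 -0.202  0.979]
 [-0.002  0.979  0.202]
 [-1.     0.002 -0.017]]
```

Emit:
jog_arm(turn=[[0.3, -1, -0.1], [0, 0, 0], [0, 0, 0], [0, 0, 0], [0, 0, 0], [0, 0, 0]], dp=[[0, -4.5, -0.1], [0, -4, -0.1], [0, -3, -0.1], [0, -1.5, 0], [0, 0, 0], [0, 0, 0]], gripper=[0.9, 0.9, 0.9, 0.9, 0.9, 0.9])

```text
clock: 21.42
eef_pos: [537.8, -189.1, 169.3]
eef_rot: [2.533, 1.561, 2.728]
wrist_force: [-0.5, 0.6, -2.0]
finger_gap: 27.2
```

```bash
python3 -c "
from h import *
plan([542,-195.5,60.8])"
```

```text
t 21.425 pos [ 537.8 -189.1  169.3] j6 [-0.4   0.38  1.5   0.    1.27 -0.6 ] F [-0.49  0.61 -2.04] gap 27.2
turn [-0.17 -0.46 -0.32] dp cm now-axes [10.844 -0.766  0.376] dp goal-axes [10.851 -0.707  0.287]
tool axes
 [[-0.009 -0.194  0.981]
 [ 0.004  0.981  0.194]
 [-1.     0.006 -0.008]]
```

Lower to about 12 mm above contact, straightening as it goes.

Emit:
jog_arm(turn=[[-0.2, -0.5, -0.3], [0, 0, 0], [0, 0, 0], [0, 0, 0], [0, 0, 0], [0, 0, 0], [0, 0, 0]], dp=[[1.5, -0.7, 0.3], [2, 0, 0], [2, 0, 0], [2, 0, 0], [1.2, 0, 0], [0.5, 0, 0], [0, 0, 0]], gripper=[0.9, 0.9, 0.9, 0.9, 0.9, 0.9, 0.9])

```text
clock: 22.3
eef_pos: [543.2, -189.0, 76.2]
eef_rot: [-0.183, 1.567, 0.023]
wrist_force: [0.2, 0.3, -1.0]
finger_gap: 27.4
```

```bash
python3 -c "
from h import *
plan([542,-195.5,60.8])"
```

```text
t 22.3 pos [ 543.2 -189.    76.2] j6 [-0.4   0.49  1.58  0.    1.07 -0.61] F [ 0.18  0.32 -0.96] gap 27.4
turn [0.45 0.19 0.03] dp cm now-axes [ 1.537 -0.609 -0.256] dp goal-axes [ 1.537 -0.612 -0.247]
tool axes
 [[ 0.003 -0.204  0.979]
 [ 0.     0.979  0.204]
 [-1.    -0.001  0.003]]
```

Emit:
jog_arm(turn=[[0.4, 0.2, 0], [0, 0, 0], [0, 0, 0], [0, 0, 0]], dp=[[0.5, -0.3, 0], [0.4, 0, 0], [0.2, 0, 0], [0.1, 0, 0]], gripper=[0.9, 0.9, 0.9, 0.9])

```text
clock: 22.8
eef_pos: [544.5, -192.5, 64.7]
eef_rot: [-0.928, 1.568, -0.73]
wrist_force: [0.1, -0.6, -1.8]
finger_gap: 27.2
```

Emit:
jog_arm(turn=[[0, 0, 0], [0, 0, 0]], dp=[[0.1, 0, 0], [0.1, 0, 0]], gripper=[0.9, 0.9])

```text
clock: 23.05
eef_pos: [544.6, -192.6, 62.7]
eef_rot: [-0.901, 1.568, -0.703]
wrist_force: [-0.2, -0.5, -1.4]
finger_gap: 27.3
```

Emit:
jog_arm(turn=[[0, 0, 0], [0, 0, 0]], dp=[[0.1, 0, 0], [0.05, 0, 0]], gripper=[0.9, 0.9])

```text
clock: 23.3
eef_pos: [544.6, -192.5, 61.2]
eef_rot: [-0.905, 1.568, -0.707]
wrist_force: [0.3, 0.0, -1.7]
finger_gap: 27.1
```

Emit:
jog_arm(turn=[[0, 0, 0]], dp=[[0.05, 0, 0]], gripper=[0.9])

```text
clock: 23.42
eef_pos: [544.7, -192.6, 60.8]
eef_rot: [-0.88, 1.568, -0.682]
wrist_force: [-1.6, -0.0, 2.3]
finger_gap: 27.6
```

```bash
python3 - <<'E'
from h import *
from cell import camera
plan([542,-195.5,60])
p,d=camera("side")
cv2.imwrite("pics/s4.png",cv2.resize(p[220:390,310:490,::-1],None,fx=3.5,fy=3.5,interpolation=cv2.INTER_CUBIC))
E
```

```text
t 23.425 pos [ 544.7 -192.6   60.8] j6 [-0.4   0.51  1.58 -0.    1.04 -0.6 ] F [-1.63 -0.03  2.29] gap 27.6
turn [0.01 0.1  0.12] dp cm now-axes [ 0.076 -0.235 -0.319] dp goal-axes [ 0.076 -0.236 -0.318]
tool axes
 [[ 0.002 -0.197  0.98 ]
 [-0.002  0.98   0.197]
 [-1.    -0.002  0.002]]
```

View pics/s4.png

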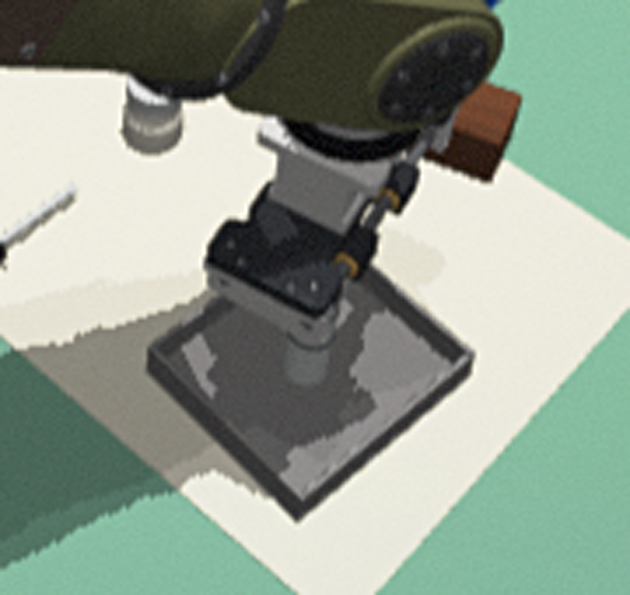

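Wrist force jumped from -1.7 to +2.3 N at z = 60.8, exactly the predicted contact height. The foot is on the tray floor at crop pixel (305,375). Release.

Emit:
jog_arm(turn=[[0, 0, 0], [0, 0, 0], [0, 0, 0], [0, 0, 0], [0, 0, 0], [0, 0, 0]], dp=[[0, 0, 0], [0, 0, 0], [0, 0, 0], [0, 0, 0], [0, 0, 0], [0, 0, 0]], gripper=[0.65, 0.6, 0.5, 0.4, 0.4, 0.4])

```text
clock: 24.22
eef_pos: [544.9, -192.7, 61.2]
eef_rot: [-0.808, 1.567, -0.61]
wrist_force: [-0.1, 0.9, 0.5]
finger_gap: 56.2
```

Emit:
jog_arm(turn=[[0, 0, 0], [0, 0, 0], [0, 0, 0], [0, 0, 0], [0, 0, 0], [0, 0, 0], [0, 0, 0]], dp=[[-0.5, 0, 0], [-1.5, 0, 0], [-2, 0, 0], [-3, 0, 0], [-3, 0, 0], [-3, 0, 0], [-2, 0, 0]], gripper=[0.4, 0.4, 0.4, 0.4, 0.4, 0.4, 0.4])

```text
clock: 25.1
eef_pos: [544.1, -192.2, 221.0]
eef_rot: [-0.736, 1.565, -0.538]
wrist_force: [-0.7, 0.2, -0.0]
finger_gap: 56.5
```

Emit:
jog_arm(turn=[[0, 0, 0], [0, 0, 0], [0, 0, 0], [0, 0, 0], [0, 0, 0], [0, 0, 0]], dp=[[-1, 0, -3], [0, 0, -5], [0, 0, -5], [0, 0, -4], [0, 0, -1], [0, 0, 0]], gripper=[0.4, 0.4, 0.4, 0.4, 0.4, 0.4])

```text
clock: 25.85
eef_pos: [363.6, -228.4, 238.2]
eef_rot: [-0.752, 1.554, -0.553]
wrist_force: [0.9, -1.1, 0.9]
finger_gap: 56.1
```

```bash
python3 - <<'E'
from h import *
from cell import camera
for n in ("side","top"):
    p,d=camera(n);P=cloud(n,d)
    cv2.imwrite(f"pics/{n}5.png",p[:,:,::-1])
    for nm,c in dict(A=(508.5,159),B=(494.5,227.5),T=(544.7,-192.6)).items():
        m=(np.hypot(P[...,0]-c[0],P[...,1]-c[1])<22)&(P[...,2]<150)&(P[...,2]>80)
        q=P[m]
        if len(q)<5: print(n,nm,len(q));continue
        zt=np.percentile(q[:,2],90);t=q[q[:,2]>zt-5];print(n,nm,len(q),zt.round(1),((t.min(0)+t.max(0))/2).round(1))
print(manip.read_state()["clock"],manip.read_state()["eef_pos"])
E
```

```text
side A 0
side B 0
side T 227 112.2 [ 543.2 -194.   111.1]
top A 89 107.2 [509.3 160.1 105.7]
top B 93 105.7 [495.5 228.3 105.3]
top T 107 116.1 [ 543.6 -190.3  115.4]
25.95 [ 364.18878783 -228.20370056  237.68986723]
```

View pics/side5.png

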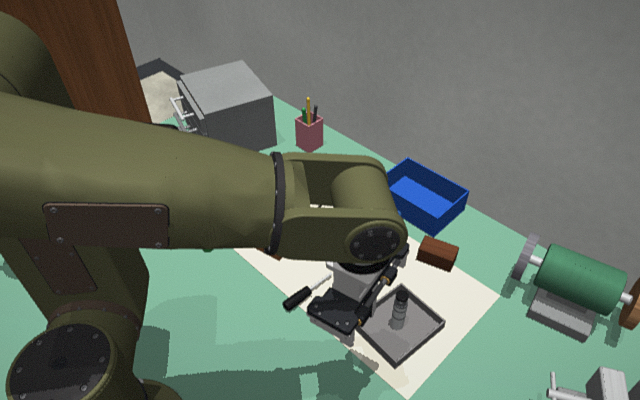

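View pics/top5.png

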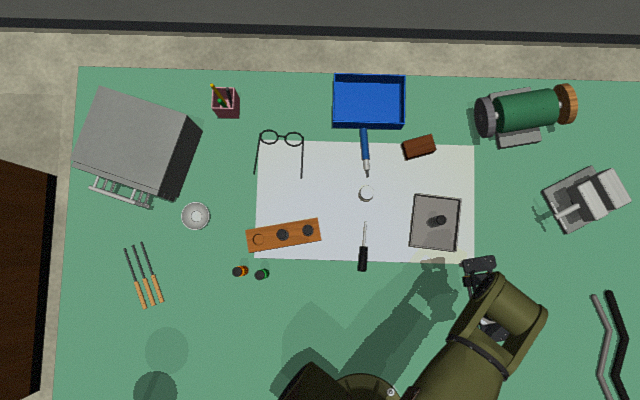

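The cartridge stands upright in the grey tray at top-view pixel (438,221). Knobs A at (308,230) and B at (282,235) are still home, and the bystanders sit at the same pixels as at the start. Handing in.

```bash
python3 -c "
from cell import order
print(order.sign_off())"
```

```text
the job is handed in; nothing more can be done
None
```

All three cartridges were tried, and the one that resisted now stands upright in the grey reject tray. The job was handed in at about 26 s of the 67 s allowed.

- **Resisting cartridge (the rack's +y end, y ≈ 296 mm):** the force climbed from about 3 N to 6.5 N at roughly 12 mm of travel, and I stopped there. After the other two were tried, I lifted it by its barrel and set it down in the tray.
- **Sound cartridges (middle and -y end):** both slid at a steady 2–4 N until they met the buffer at about z = 104 mm. I pressed them to at most 7.4 N and left them in the rack.

**Last checks:**
- In the top view both sound knobs read home, at about 105–107 mm. The cartridge in the tray stands upright, and the bystanders are at their starting pixels.
- In the last side view the arm hid the rack, so the final check of the sound plungers rests on the top camera. An earlier look with both cameras agreed they were home.
- The two cameras' heights differ by about 4 mm, so I relied on the arm's own contact heights.

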